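Lock the bilge light's cap and switch it on

ROBOT

A 6-joint arm with a two-finger parallel gripper is mounted at the origin on the work surface. World frame = base frame: x ahead of the robot, y to its left, z up, the work surface at z = 0. Lengths are in mm, angles in rad, forces in N, time in s.
With the tool pointing down it reaches from about 225 to 875 mm from the base axis. Payload 3.4 kg.
Tool frame: the origin (TCP) lies at the very end of the fingers, on their centre line; the grasp point (between the pads) lies 19 mm behind it; z points along the fingers, y is the line along which they close (so a half turn about z gives the same grasp; the last joint's range is limited). The gripper opens to 85 mm and grips with 20 to 120 N. Pads are 22 mm wide; open, the fingers measure 114 mm over their backs; the gripper's body (76 mm by 85 mm) begins 54 mm behind the grasp point. The pads swing forward as they close: fully open they stand 13 mm farther back than shut.
Start: joints at [-1.237, 0.276, 1.505, -0, 1.361, -0.121], TCP at [252.592, -516.585, 231.328] pointing down, gripper open.
Joint ranges: [-2.89, 2.89], [-0.75, 2.08], [0.22, 2.7], [-1.18, 4.32], [0.11, 2.71], [-2.7, 2.7]. Speed limits (rad/s): [2.57, 2.57, 3.14, 3.14, 3.14, 3.14].

INTERFACE

Orientations are given as a rotation vector (axis times angle).
In Python, from workcell import env gives the robot as it stands.
- The arm moves only by the tool jog_arm, never from a script. Its argument "increments" is a list that holds one entry, the list of rows, each a list of 4 numbers: the shift along the world's x, y, z in mm, then the turn about the world's z in rad. A call has 1 to 10 rows; each row shifts and turns the commanded pose from where the row before left it; what a row does not reach is not made up. A row lasts 1/12 s, in which the tool goes at most 41.7 mm and 7.16 degrees, less where a joint would pass 70% of its speed; a pose out of reach is approached as far as the arm can. A call with a gripper value outside its range is refused whole. "hand" is the gripper command: -1 is shut, 1 is fully open, values between are in proportion, set as the call begins (left out, the last holds). The fingers move at their own pace and stop on an object; "force" is the grip in N (left out, the last holds). Time passes only in rows, so rows that do not move let the fingers close. It gives the time, the measured TCP pose, the force, the opening and the grip force at its end, in the units of the state.
- env.state(): the state, without advancing time (a new reading comes with each control period).
- env.read_camera(name): name is "scene" or "side" or "wrist"; returns the picture (400x640x3 uint8, blue, green, red); there is no depth.
- env.camera_params(name): a dict with "vertical_fov" (degrees; the focal length in pixels is half the picture's height over the tangent of half this angle, whatever the lens; pixels are square), "cx", "cy" (the principal point, pixels), "R" (3x3) and "t" (3): a world point X has camera coordinates R X + t; the wrist camera has in their place "tool_from_camera" (4x4, takes a point from camera to tool coordinates, whose origin is the TCP and whose axes are the flange's). Camera axes: x right, y down, z forward; pixel columns grow to the right and rows downward; lengths in mm; the calibration is good to about 2 mm. A picture is of the moment at which its call begins: read the wrist's pose just before it. camera_params takes no time and is no camera call.
- env.close_job(): hands the job in; it is judged then, once.
Trained networks look in the newest picture that a camera, given by its name, has taken for a name from the list of things; names that differ only in an ending like _2 or _b are one class to them, and where a whole thing is asked for, a point or a joint stands for the part that bears it (a point fixed in the world has none). Each returns a list of dicts, best first, with "p" (0 to 1); they miss things now and then, are a little off and sometimes report something else, mostly with a low value. They report only what shows in the picture. A call takes as long as a camera call. They do not tell look-alikes from the thing itself.
- env.silhouettes(camera, name): "region" (400x640 bool, what is visible of it) and "uv" ([column, row] in pixels, amid what is visible of it).
- env.mark_of(camera, name): "uv" ([column, row] in pixels: a listed point, or the origin of a listed thing).
The state is a dict: "clock": time; "qpos": joint angles; "qd": joint speeds; "tau": joint torques, N m; "tcp_pos": TCP position; "ee_rot": TCP orientation; "ft_force": force on the tool from outside, world axes, zero at the start; "ft_torque": the same for the moment, N m; "finger_gap": finger opening in mm; "gripper_force": force on a finger pad.
Only numpy, scipy, OpenCV 4.12 (cv2) and the standard library are available. Lean on these libraries where they do the work, as an engineer would, in place of code of your own. Each camera call takes 0.05 s, during which the arm holds its last target. There are 200 camera calls.

TASK

Put the lamp cap back on the bilge light's sloping post: press it down against the spring, turn it a quarter turn clockwise and let it rise until it is locked, and let go. Then throw the toggle switch beside it fully over, away from its starting side. Leave everything else on the shelf where it stands.

Things in the scene. Friction and masses are not known exactly. Their poses are not given: they have to be found in the camera images.
- cap: Loose round lamp cap, 68 mm across, 72 high: white skirt, black roof (top at z = 38) and black grip bar on it. Origin: centre of the open underside, z up its axis, x along the bar. Stands upright on the shelf. Inside its mouth a 6 mm flange has a round opening (radius 20.5) and two entry slots, 16 wide, opposite each other along x, under the bar's ends. It may go on either way round.
- cap_grip (a point): Point on the cap's axis 60 mm above its underside, inside the grip bar, where to grip it. The bar is 62 long (cap x), 14 thick (y), from z = 38 to 72 of the cap. Axes as cap.
- post: Fixed steel bayonet post of the bilge light, on a grey sloping block. Origin: centre of its foot on the sloping face; z is its axis, leaning 30 degrees from vertical to the fitting's front (-x of fitting, robot side); y is level. Radius 18, a domed glass bulb on top, tip at z = 44. The cap goes on along z with its x along the post's y (lugs into slots, about 3 mm play sideways).
- post_lugs (a point): Middle of the post's two lugs, z = 33 of the post, axes as post. They stick out along +y and -y to radius 26, 10 wide, z = 30 to 36. With the cap's origin pressed below post z = 18 it can turn clockwise, seen looking down on the cap: 90 degrees, until its x is along the post's x (a stop comes 6 degrees later). The other way is blocked.
- post_locked (a point): Point on the post's axis, z = 24 of the post: where the cap's origin comes to rest when locked. After the quarter turn the spring lifts the cap to here and its ribs catch the lugs. Axes as post.
- plate (a joint): Sprung black plate (radius 30) round the post that lifts the cap: travel in m, 0 = free (its top, on which the cap first rests, at z = 28 of the post), 0.015 = bottom stop (z = 13). Spring about 3 N free, 9.5 N at the stop. With the cap locked it reads about 0.004.
- fitting: Fixed foot of the bilge light, steel plate 130 x 220 x 6 mm. Origin on the shelf surface, below the post's foot (which is 62 mm higher); z up, x the horizontal direction away from the front. The block's sloping face is 100 x 100 mm, its upper edge about 87 high; the toggle stands on the plate on the -y side.
- toggle_tip (a point): Centre of the ball (radius 13) at the end of the steel toggle lever. The lever (70 long, 10 thick) pivots about a level axis along the fitting's y at (-10, -125, 28) mm in fitting, on a black block 70 x 50 mm whose top is 31 mm above the shelf. Its axes turn with the lever.
- toggle (a joint): Toggle angle, rad: 0 = off, leaning 29 degrees towards the fitting's -x (front); 1.0 = on, hard over, leaning 29 degrees towards +x. Starts between 0 and 0.12; stays where it is left; needs about 1 N at the ball.
- tumbler: Empty glass tumbler, 72 mm across, 100 high, upright. Origin under its centre. It and the cap may stand in each other's place.
- float_case: Blue plastic float case 75 x 140 x 32 mm, flat on the shelf in front of the light. Origin under its centre.
- rod_tip: Bamboo rod tip section, 200 long, 12 thick, lying along its x behind the light. Origin under its centre.
- sharpener: Hinged steel hook sharpener tube, 155 long, 18 thick, lying along its x. Origin under its centre.
- spool: Clear plastic spool standing on end, 60 mm across, 36 high. Origin under its centre.
- driver: Screwdriver, 180 long, lying along its x. Origin under its middle.
- flask: Steel flask, 68 mm across, 190 high, upright. Origin under its centre.
Mind the look-alikes: they are no part of the job. Of the things that look like the spool, the smallest one is meant.

How it is judged (in metres and radians):
On the way, in this order (a step that is already met when the one before it is completed fails the run):
1. the cap is locked on the post: pressed, turned a quarter clockwise, risen into its catch, and let go; the toggle still off (distance between cap and post_locked below 0.006 m and z of cap in the frame of post above 0.0215 m and angle between the x axis of cap and the x axis of post, either way round below 0.2 rad and angle between the z axis of cap and the z axis of post, either way round below 0.12 rad and contact force between the fingers and cap below 0.3 N and value of joint toggle below 0.4 rad), for 0.2 s.
2. the toggle is thrown fully over (value of joint toggle above 0.85 rad), for 0.2 s.
At the end, for the whole second after the job is handed in: The cap sits locked on the post (origin within 6 mm of the locked point, risen above 21.5 mm from the post's foot, bar within 0.2 rad of the post's x), at rest; the toggle is above 0.85 rad; every other loose thing is within 30 mm of where it stood, tumbler, flask and spool upright (distance between cap and post_locked below 0.006 m and z of cap in the frame of post above 0.0215 m and angle between the x axis of cap and the x axis of post, either way round below 0.2 rad and angle between the z axis of cap and the z axis of post, either way round below 0.12 rad and value of joint toggle above 0.85 rad and linear speed of cap below 0.02 m/s and distance of each of tumbler, float_case, rod_tip, sharpener, spool, driver, flask from where it was at the start of the episode below 0.03 m and angle between each of tumbler, flask, spool's own z axis and vertical below 0.3 rad); the robot touches nothing.
It fails at once if another thing on the shelf is pushed more than 40 mm away (distance of any of tumbler, float_case, rod_tip, sharpener, spool, driver, flask from where it was at the start of the episode above 0.04 m).
It fails at once if the glass tumbler is tipped (angle between tumbler's own z axis and vertical above 0.5 rad).
It also fails if it takes over 61 s, if anything falls off the work surface, if the arm or the gripper's body presses on something with over 40 N, if the wrist force passes 120 N, or if a joint passes its speed limit or range.

## Working session

There is one attempt and no reset: what is moved stays moved. The work goes in short steps, Python scripts to look and compute and a tool call to move; the robot and the scene stay as the last step left them, time stands still between calls to the robot, and variables do not carry over. Pictures are saved under pics/ and viewed, at most 10 in all, crops included, and the job is handed in when it is done.

Besides the shell and the picture viewer there is one more tool, called after "Request:" as a command line: name --argument value ..., lists and objects as JSON in quotes. jog_arm: Moves the arm, as the interface text tells. Its arguments: {"type":"object","properties":{"increments":{"type":"array"},"hand":{"type":"number"},"force":{"type":"number"}},"required":["increments"]}

```bash
mkdir -p pics; ls; cat > h.py <<'E'
from workcell import env
import numpy as np, cv2
from scipy.optimize import least_squares
from scipy.spatial.transform import Rotation as Ro
def cam(n, st=None):
    p=env.camera_params(n); f=200/np.tan(np.radians(p["vertical_fov"])/2)
    if "R" in p: R,t=np.array(p["R"]),np.array(p["t"])
    else:
        T=np.array(p["tool_from_camera"]); s=st or env.state()
        W=np.eye(4); W[:3,:3]=Ro.from_rotvec(s["ee_rot"]).as_matrix(); W[:3,3]=s["tcp_pos"]
        M=np.linalg.inv(W@T); R,t=M[:3,:3],M[:3,3]
    return f,p["cx"],p["cy"],R,t
def proj(c,X):
    f,cx,cy,R,t=c; x=np.atleast_2d(X)@R.T+t
    return np.c_[cx+f*x[:,0]/x[:,2], cy+f*x[:,1]/x[:,2]]
def onplane(c,uv,z):
    f,cx,cy,R,t=c; d=R.T@np.array([(uv[0]-cx)/f,(uv[1]-cy)/f,1]); o=-R.T@t
    return o+d*(z-o[2])/d[2]
def tri(obs):
    A=[];b=[]
    for c,uv in obs:
        f,cx,cy,R,t=c; d=R.T@np.array([(uv[0]-cx)/f,(uv[1]-cy)/f,1]); d/=np.linalg.norm(d); P=np.eye(3)-np.outer(d,d); A.append(P); b.append(P@(-R.T@t))
    return np.linalg.lstsq(np.vstack(A),np.hstack(b),rcond=None)[0]
E
python3 - <<'E'
from h import *
s=env.state(); print(s["clock"],s["tcp_pos"],s["ee_rot"],s["ft_force"],s["finger_gap"])
for n in("scene","side","wrist"):
    cv2.imwrite(f"pics/{n}0.png",env.read_camera(n)); p=env.camera_params(n); print(n,{k:np.round(v,3).tolist() for k,v in p.items()})
C={n:cam(n) for n in("scene","side")}
for nm in("cap","cap_grip","post","post_lugs","post_locked","fitting","toggle_tip","tumbler","float_case","flask","spool","rod_tip"):
    for n in C:
        r=env.mark_of(n,nm); print(nm,n,[(np.round(q["uv"]).tolist(),round(q["p"],2)) for q in r[:3]])
E
python3 -c "
import cv2;import numpy as np
cv2.imwrite('pics/a.png',cv2.resize(np.vstack([cv2.imread('pics/scene0.png'),cv2.imread('pics/side0.png')]),(480,600)))"
```

```text
pics
0.0 [ 252.42752762 -516.03287167  230.41320879] [-3.05889308e+00 -7.07847277e-01  2.93659947e-04] [ 0.63006389 -0.79127904 -0.04661882] 85.41491761756201
scene {'vertical_fov': 46.618, 'cx': 311.976, 'cy': 194.1, 'R': [[0.591, 0.806, -0.011], [0.612, -0.457, -0.645], [-0.525, 0.375, -0.764]], 't': [-356.228, -295.158, 1683.796]}
side {'vertical_fov': 56.68, 'cx': 321.461, 'cy': 195.818, 'R': [[-0.879, -0.477, 0.013], [-0.378, 0.678, -0.63], [0.292, -0.559, -0.776]], 't': [521.515, 255.842, 957.992]}
wrist {'vertical_fov': 62.299, 'cx': 321.389, 'cy': 202.724, 'tool_from_camera': [[0.001, -0.965, -0.263, 66.491], [1.0, 0.001, 0.001, 0.396], [-0.001, -0.263, 0.965, -142.461], [0.0, 0.0, 0.0, 1.0]]}
cap scene [([199.0, 247.0], 0.58)]
cap side [([394.0, 156.0], 0.63)]
cap_grip scene [([195.0, 237.0], 0.96)]
cap_grip side [([397.0, 142.0], 0.7)]
post scene [([365.0, 250.0], 0.65), ([310.0, 203.0], 0.61)]
post side [([319.0, 194.0], 0.6), ([342.0, 124.0], 0.33)]
post_lugs scene [([312.0, 190.0], 0.6)]
post_lugs side [([323.0, 191.0], 0.63)]
post_locked scene [([313.0, 198.0], 0.92)]
post_locked side [([323.0, 192.0], 0.56)]
fitting scene [([311.0, 217.0], 0.8)]
fitting side [([320.0, 206.0], 0.67)]
toggle_tip scene [([268.0, 196.0], 0.48)]
toggle_tip side [([360.0, 172.0], 0.67)]
tumbler scene [([349.0, 169.0], 0.92), ([420.0, 186.0], 0.74)]
tumbler side [([306.0, 274.0], 0.95)]
float_case scene [([292.0, 173.0], 0.84)]
float_case side [([367.0, 245.0], 0.6), ([431.0, 135.0], 0.48)]
flask scene [([383.0, 123.0], 0.58)]
flask side [([299.0, 371.0], 0.83)]
spool scene [([451.0, 171.0], 0.76), ([420.0, 183.0], 0.72), ([422.0, 154.0], 0.63)]
spool side [([226.0, 279.0], 0.89), ([190.0, 322.0], 0.77), ([230.0, 331.0], 0.67)]
rod_tip scene [([364.0, 249.0], 0.8)]
rod_tip side [([260.0, 193.0], 0.65)]
```

View pics/scene0.png

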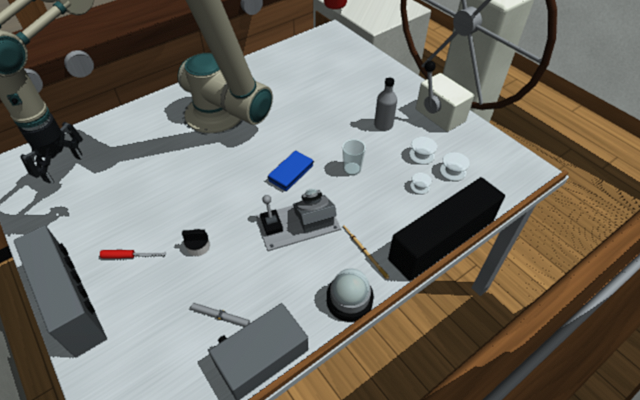

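View pics/side0.png

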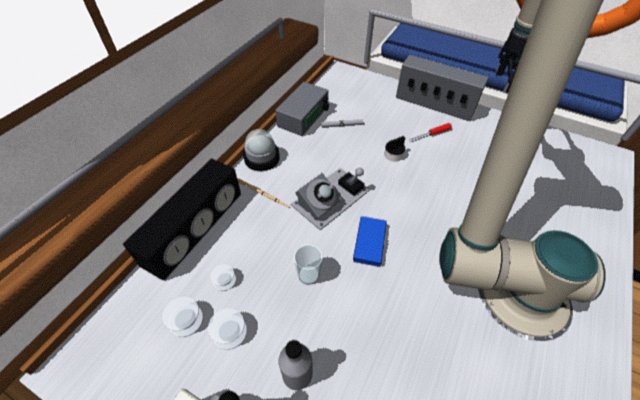

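The scene picture shows the cap at (195,242), between the driver at (130,254) and the fitting at (310,218). The toggle is at (267,208), the float case at (291,170) and the tumbler at (352,158). The side picture agrees: cap (396,148), post (322,192), toggle (355,180).

```bash
python3 - <<'E'
from h import *
C={n:cam(n) for n in("scene","side")}
def p(nm,a,b):
    X=tri([(C["scene"],a),(C["side"],b)]); print(nm,X.round(),(proj(C["scene"],X)-a).round(1),(proj(C["side"],X)-b).round(1))
p("grip",(195,237),(397,142)); p("cap",(199,247),(394,156)); p("post",(310,203),(319,194));p("lugs",(312,190),(323,191));p("locked",(313,198),(323,192));p("fit",(311,217),(320,206));p("ttip",(268,196),(360,172))
p("tumb",(349,169),(306,274));p("case",(292,173),(367,245))
E
```

```text
grip [ 487. -318.   52.] [[-2.1 -1. ]] [[-1.7  0.8]]
cap [ 483. -314.   -7.] [[-1.2 -0.6]] [[-1.   0.4]]
post [596.   4.  63.] [[1.5 0.4]] [[ 1.4 -0.4]]
lugs [580.  18.  98.] [[0. 0.]] [[ 0. -0.]]
locked [589.  10.  79.] [[-1.4 -0.4]] [[-1.4  0.4]]
fit [596.   2.   2.] [[0.3 0.1]] [[ 0.3 -0.1]]
ttip [522. -96.  99.] [[-1.1 -0.4]] [[-1.   0.4]]
tumb [517. 217.   2.] [[1.6 0.3]] [[ 1.9 -0.5]]
case [415.  58.  -0.] [[0.1 0. ]] [[ 0.1 -0. ]]
```

Request:
jog_arm --increments '[[[28, 24, 0, 0], [28, 24, 0, 0], [28, 24, 0, 0], [28, 24, 0, 0], [28, 24, 0, 0], [28, 24, 0, 0], [28, 24, 0, 0], [28, 24, 0, 0], [0, 0, 0, 0]]]'

```text
clock: 2.1
tcp_pos: [481.3, -319.9, 231.4]
ee_rot: [-3.057, -0.716, -0.007]
ft_force: [-0.3, -0.4, -0.2]
finger_gap: 85.6
gripper_force: 0.0
```

```bash
python3 - <<'E'
from h import *
s=env.state(); im=env.read_camera("wrist"); cv2.imwrite("pics/w1.png",im); c=cam("wrist",s); print(s["clock"],s["tcp_pos"],s["ee_rot"])
for nm,z in(("cap",0),("cap_grip",60)):
    for q in env.mark_of("wrist",nm)[:2]: print(nm,np.round(q["uv"],1),q["p"],onplane(c,q["uv"],z).round(1))
E
```

```text
2.1 [ 481.27948017 -319.93615376  231.36191893] [-3.05685665 -0.71640343 -0.00692334]
cap [320.9 167.9] 0.72 [ 487.5 -316.9    0. ]
cap_grip [321.  178.4] 0.75 [ 486.9 -317.4   60. ]
```

View pics/w1.png

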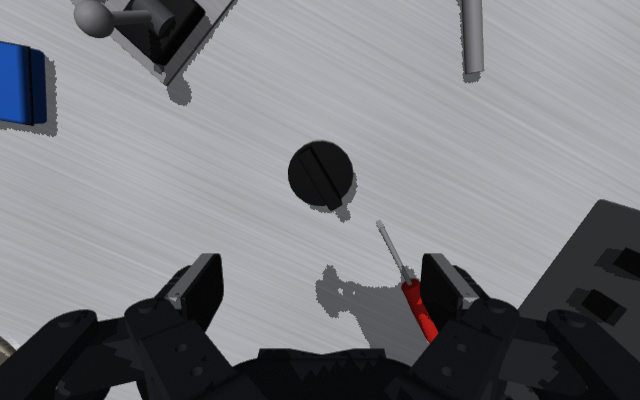

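```bash
python3 - <<'E'
import cv2,numpy as np
im=cv2.imread("pics/w1.png")[125:230,265:375].astype(float)
g=np.clip(im*5,0,255).astype(np.uint8)
cv2.imwrite("pics/w1c.png",cv2.resize(g,None,fx=5,fy=5,interpolation=cv2.INTER_CUBIC))
E
```

```text
(no output)
```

View pics/w1c.png

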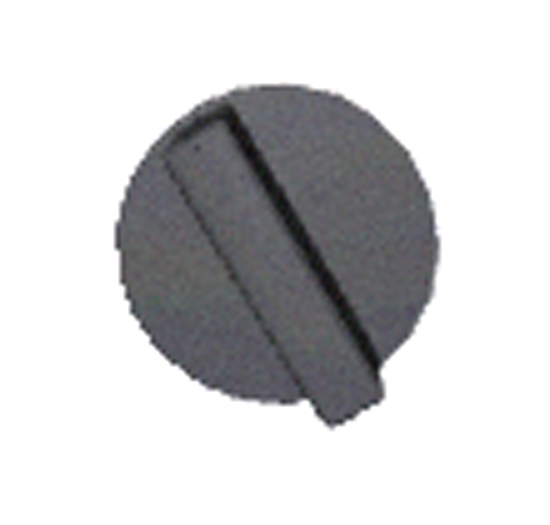

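```bash
python3 - <<'E'
from h import *
c=cam("wrist")
P=np.array([onplane(c,(265+u/5,125+v/5),72) for u,v in((165,155),(225,120),(382,395),(333,428))])
print(P.round(1),P.mean(0)); d=P[2:].mean(0)-P[:2].mean(0); print(np.linalg.norm(d),"bar yaw",np.arctan2(d[1],d[0]))
R=Ro.from_rotvec(env.state()["ee_rot"]).as_matrix(); print("tool y yaw",np.arctan2(R[1,1],R[0,1]), R[:,2]); print(env.state()["qpos"])
E
```

```text
[[ 492.9 -293.6   72. ]
 [ 503.4 -300.6   72. ]
 [ 470.  -349.7   72. ]
 [ 460.  -344.3   72. ]] [ 481.56844966 -322.02366973   72.        ]
59.86714661229784 bar yaw -2.157517949122043
tool y yaw -1.1146321519114706 [-7.92730251e-04 -4.92018442e-04 -9.99999565e-01]
[-7.17852967e-01  2.78456220e-01  1.50153353e+00 -9.11859422e-04
  1.36187645e+00  3.96968473e-01]
```

Cap seen at (320,174) in the wrist view, bar from about (304,152) to (337,207), which puts it at (487,-317) with bar yaw -2.157. I'll grip the bar by its ends, so the cap can pivot about the finger line to match the slope.

Request:
jog_arm --increments '[[[1.2, 0.9, -14, -0.116], [1.2, 0.9, -14, -0.116], [1.2, 0.9, -14, -0.116], [1.2, 0.9, -14, -0.116], [1.2, 0.9, -14, -0.116], [1.2, 0.9, -14, -0.116], [1.1, 0.8, -14, -0.116], [1.1, 0.8, -14, -0.116], [1.0, 0.8, -14, -0.116], [0, 0, 0, 0]]]'

```text
clock: 3.08
tcp_pos: [484.3, -316.8, 102.7]
ee_rot: [-3.003, 0.918, 0.009]
ft_force: [-0.1, 0.1, -0.4]
finger_gap: 85.5
gripper_force: 0.0
```

Request:
jog_arm --increments '[[[0, 0, 0, 0], [0, 0, 0, 0]]]'

```text
clock: 3.25
tcp_pos: [486.7, -318.0, 106.1]
ee_rot: [3.006, -0.91, 0.001]
ft_force: [-0.1, -0.2, 0.4]
finger_gap: 85.4
gripper_force: 0.0
```

```bash
python3 - <<'E'
from h import *
s=env.state(); im=env.read_camera("wrist"); cv2.imwrite("pics/w2.png",im); c=cam("wrist",s); print(s["clock"],s["tcp_pos"])
R=Ro.from_rotvec(s["ee_rot"]).as_matrix(); print("tool y yaw",np.arctan2(R[1,1],R[0,1]))
for nm,z in(("cap",0),("cap_grip",60)):
    for q in env.mark_of("wrist",nm)[:2]: print(nm,np.round(q["uv"],1),q["p"],onplane(c,q["uv"],z).round(1))
g=np.clip(im[:,160:500].astype(float)*4,0,255).astype(np.uint8)
cv2.imwrite("pics/w2c.png",cv2.resize(g,None,fx=1.4,fy=1.4))
E
```

```text
3.25 [ 486.72450804 -318.0133407   106.07420186]
tool y yaw -2.1589283089359954
cap [315.8 205.2] 0.86 [ 486.8 -313.3    0. ]
cap_grip [317.6 231.5] 0.63 [ 485.9 -315.1   60. ]
```

View pics/w2c.png

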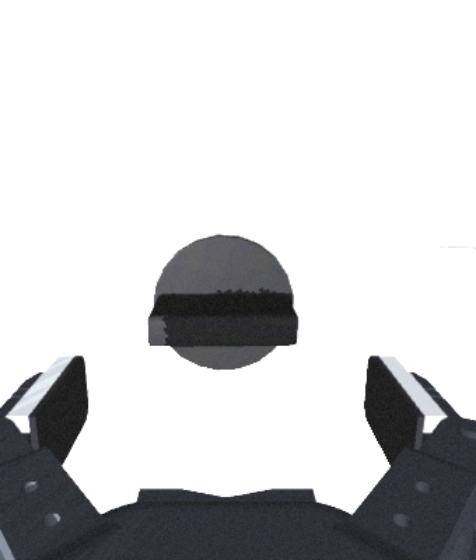

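The bar lies level in the view at about (320,237), square between the pads, so the grip yaw is right.

Request:
jog_arm --increments '[[[0, 0.5, -20, 0], [0, 0.5, -20, 0], [0, 0.5, -15, 0], [0, 0, -10, 0], [0, 0, -4, 0], [0, 0, 0, 0], [0, 0, 0, 0]]]'

```text
clock: 3.98
tcp_pos: [487.5, -315.8, 37.0]
ee_rot: [3.006, -0.912, 0.002]
ft_force: [-0.2, 0.7, -0.1]
finger_gap: 85.2
gripper_force: 0.0
```

Request:
jog_arm --increments '[[[0, 0, 0, 0], [0, 0, 0, 0], [0, 0, 0, 0], [0, 0, 0, 0], [0, 0, 0, 0], [0, 0, 0, 0]]]' --hand -1 --force 25

```text
clock: 4.48
tcp_pos: [487.6, -315.9, 37.5]
ee_rot: [3.005, -0.912, 0.003]
ft_force: [1.1, 0.8, 6.3]
finger_gap: 61.5
gripper_force: 28.2
```

Request:
jog_arm --increments '[[[0, 0, 20, 0], [0, 0, 30, 0], [0, 0, 30, 0], [0, 0, 30, 0], [0, 0, 30, 0], [0, 0, 0, 0], [0, 0, 0, 0]]]'

```text
clock: 5.07
tcp_pos: [487.7, -315.8, 178.0]
ee_rot: [3.005, -0.912, 0.006]
ft_force: [-0.8, 0.9, -2.3]
finger_gap: 61.6
gripper_force: 28.1
```

Request:
jog_arm --increments '[[[2, 17, 5, 0.03], [2, 34, 5, 0.03], [2, 36, 5, 0.03], [2, 36, 5, 0.03], [2, 36, 5, 0.03], [2, 36, 5, 0.03], [2, 36, 5, 0.03], [2, 36, 5, 0.03], [2, 36, 5, 0.03], [2, 36, 0, 0.02]]]'

```text
clock: 5.9
tcp_pos: [506.0, 25.5, 220.2]
ee_rot: [3.107, -0.466, -0.004]
ft_force: [0.8, 0.0, -1.3]
finger_gap: 61.5
gripper_force: 28.0
```

Request:
jog_arm --increments '[[[2, 7, 0, 0], [0, 0, 0, 0], [0, 0, 0, 0], [0, 0, 0, 0]]]'

```text
clock: 6.23
tcp_pos: [508.4, 29.5, 220.2]
ee_rot: [3.105, -0.469, -0.004]
ft_force: [-0.7, -0.1, -1.4]
finger_gap: 61.7
gripper_force: 28.1
```

```bash
python3 - <<'E'
from h import *
import json
s=env.state(); im=env.read_camera("wrist"); cv2.imwrite("pics/w3.png",im); c=cam("wrist",s); print(s["clock"],s["tcp_pos"])
json.dump([np.asarray(s["tcp_pos"]).tolist(),np.asarray(s["ee_rot"]).tolist()],open("w3.json","w"))
R=Ro.from_rotvec(s["ee_rot"]).as_matrix(); print("tool y yaw",np.arctan2(R[1,1],R[0,1]))
for nm,z in(("fitting",0),("post",62),("post_lugs",90.6),("post_locked",82.8),("toggle_tip",89)):
    for q in env.mark_of("wrist",nm)[:2]: print(nm,np.round(q["uv"],1),q["p"],onplane(c,q["uv"],z).round(1))
E
```

```text
6.2333 [508.4082412   29.52874241 220.20181461]
tool y yaw -1.8709068427365498
fitting [318.5  88.1] 0.61 [596.1   4.8   0. ]
post [316.2  79.2] 0.81 [599.5   5.3  62. ]
post_lugs [317.4  98.5] 0.85 [583.1   9.1  90.6]
post_lugs [159.2 216.1] 0.54 [530.9 168.   90.6]
post_locked [314.8  96.9] 0.88 [585.1  10.7  82.8]
post_locked [ 35.2 337.6] 0.36 [450.7 341.7  82.8]
toggle_tip [471.3 125.8] 0.72 [ 526.5 -103.3   89. ]
```

View pics/w3.png

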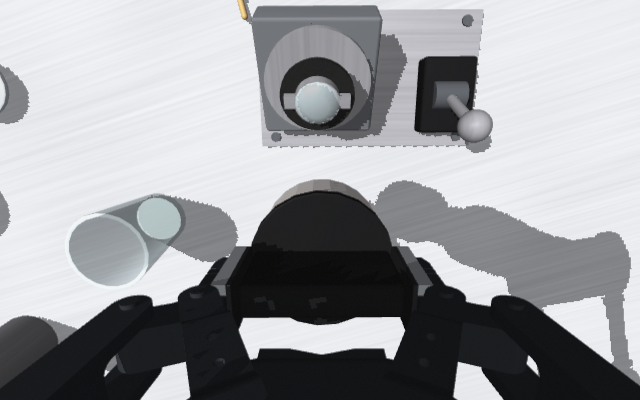

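Wrist view: the bulb is at (317,102), with the lugs at (284,101) and (351,101). The toggle ball is at (474,126), the plate's front corners near (263,147) and (467,138), and the tumbler at (110,245). The cap hangs upright in the hand.

```bash
python3 - <<'E'
from h import *
import json
p,r=json.load(open("w3.json")); c=cam("wrist",dict(tcp_pos=p,ee_rot=r))
a=lambda A,B,z:(lambda d:(np.degrees(np.arctan2(d[1],d[0])),np.linalg.norm(d)))(onplane(c,B,z)-onplane(c,A,z))
print("front edge(-y dir)",a((263,147),(463,139),6),"right edge(x dir)",a((470,120),(483,9),6),"lugs",a((284,101),(351,101),90.6))
print("block top edge",a((252,8),(381,8),87), "left edge",a((263,147),(259,80),6))
# fit x,y,yaw
t29=np.radians(29)
def pts(v):
    x,y,w=v; u=np.array([-.5,0,.866]); 
    F=np.array([[0,0,62]+33*u+[0,26,0],[0,0,62]+33*u-[0,26,0],[0,0,62]+33*u,[-10-70*np.sin(t29),-125,28+70*np.cos(t29)]])
    R=Ro.from_euler("z",w).as_matrix(); return F@R.T+[x,y,0]
obs=np.array([[284,101],[351,101],[317.5,99.5],[474,126]])
for use in([0,1,2,3],[0,1,2]):
    s=least_squares(lambda v:(proj(c,pts(v))-obs)[use].ravel(),[590,5,-.3]); print(s.x.round(3),s.fun.round(1))
E
```

```text
front edge(-y dir) (np.float64(-104.8870914862823), np.float64(212.87377362402853)) right edge(x dir) (np.float64(-17.2593889773299), np.float64(103.76778352572111)) lugs (np.float64(-107.1422862558035), np.float64(52.6522007142717))
block top edge (np.float64(-107.12125389313191), np.float64(95.90420441866635)) left edge (np.float64(-16.365998771990558), np.float64(67.33081613811137))
[ 5.97828e+02  5.45100e+00 -2.44000e-01] [ 0.4  1.1 -0.5 -2.7 -0.1  0.7  0.2  0.9]
[ 5.9737e+02  4.5670e+00 -2.9900e-01] [ 0.4 -0.5 -0.4 -0.5  0.   1. ]
```

Request:
jog_arm --increments '[[[15, -4, -5, 0], [25, -7, -20, 0], [20, -5, -25, 0], [8, -2.3, -16, 0], [0, 0, -7, 0], [0, 0, -5, 0], [0, 0, -2, 0], [0, 0, 0, 0], [0, 0, 0, 0]]]'

```text
clock: 7.28
tcp_pos: [576.9, 12.6, 142.5]
ee_rot: [-3.106, 0.468, -0.002]
ft_force: [-0.2, 0.5, -0.2]
finger_gap: 61.5
gripper_force: 28.1
```

Request:
jog_arm --increments '[[[-3.7, 1.1, -3.8, 0], [-3.7, 1.1, -3.8, 0], [-3.6, 1.2, -3.8, 0], [0, 0, 0, 0]]]' --force 20

```text
clock: 7.62
tcp_pos: [567.8, 15.7, 131.3]
ee_rot: [3.106, -0.467, 0.01]
ft_force: [3.7, -0.4, 1.3]
finger_gap: 61.2
gripper_force: 28.7
```

```bash
python3 - <<'E'
from h import *
s=env.state(); print(s["clock"],s["tcp_pos"],s["ft_force"],s["ft_torque"])
im=[env.read_camera("scene")[150:270,230:390],env.read_camera("side")[135:255,250:410]]
cv2.imwrite("pics/v4.png",cv2.resize(np.hstack(im),None,fx=2.5,fy=2.5,interpolation=cv2.INTER_CUBIC))
E
```

```text
7.6167 [567.78829607  15.69658061 131.32152963] [ 3.68522962 -0.38277532  1.2587669 ] [-0.18204241 -0.87730712  0.02752525]
```

View pics/v4.png

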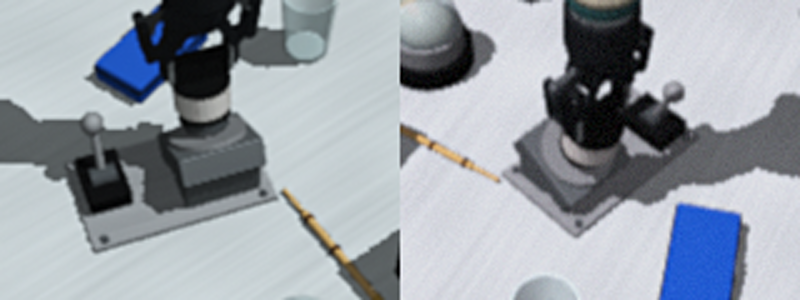

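The picture shows the cap's skirt on the post at about (203,110) in the left half, tilting as expected. Light forces only.

Request:
jog_arm --increments '[[[-3.4, 1, -4.5, 0], [-3.4, 1, -4.5, 0], [-3.3, 1.1, -4.4, 0], [0, 0, 0, 0]]]'

```text
clock: 8.05
tcp_pos: [555.2, 19.3, 116.7]
ee_rot: [-3.106, 0.468, 0.001]
ft_force: [0.9, 1.6, 3.9]
finger_gap: 61.7
gripper_force: 30.1
```

Request:
jog_arm --increments '[[[0.9, -0.3, -1.7, 0], [0.9, -0.3, -1.7, 0], [0, 0, 0, 0], [0, 0, 0, 0]]]'

```text
clock: 8.38
tcp_pos: [557.3, 18.7, 113.1]
ee_rot: [-3.106, 0.468, 0.002]
ft_force: [-0.2, 1.5, 3.9]
finger_gap: 61.4
gripper_force: 30.2
```

```bash
python3 - <<'E'
from h import *
s=env.state(); print(s["clock"],s["tcp_pos"],s["ft_force"],s["ft_torque"])
cv2.imwrite("pics/w5.png",env.read_camera("wrist"))
im=[env.read_camera("scene")[150:270,230:390],env.read_camera("side")[135:255,250:410]]
cv2.imwrite("pics/v5.png",cv2.resize(np.hstack(im),None,fx=2.5,fy=2.5,interpolation=cv2.INTER_CUBIC))
E
```

```text
8.3833 [557.30077519  18.66992098 113.05993685] [-0.19536815  1.54263138  3.90409958] [ 0.20515721 -0.14621148  0.05964275]
```

View pics/v5.png

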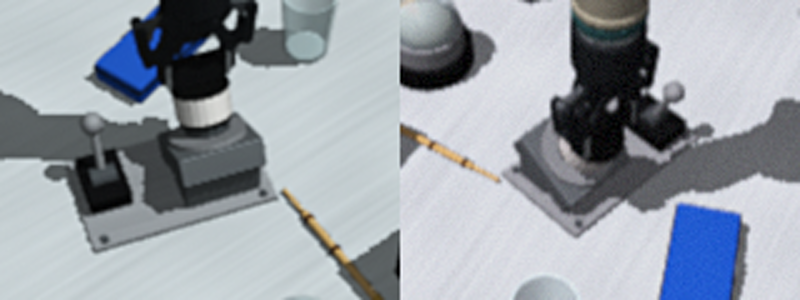

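Request:
jog_arm --increments '[[[0.95, -0.3, -1.75, 0], [0.95, -0.3, -1.75, 0], [0.95, -0.3, -1.75, 0], [0, 0, 0, 0], [0, 0, 0, 0]]]'

```text
clock: 8.95
tcp_pos: [560.1, 17.8, 107.9]
ee_rot: [-3.106, 0.468, 0.002]
ft_force: [-1.3, 2.3, 4.6]
finger_gap: 61.8
gripper_force: 30.3
```

Request:
jog_arm --increments '[[[0.95, -0.3, -1.75, 0], [0.95, -0.3, -1.75, 0], [0, 0, 0, 0], [0, 0, 0, 0]]]'

```text
clock: 9.28
tcp_pos: [561.9, 17.2, 104.6]
ee_rot: [-3.106, 0.468, 0.002]
ft_force: [-1.9, 2.1, 6.6]
finger_gap: 61.4
gripper_force: 30.4
```

The spring force rises smoothly with the press, so the lugs are in the slots and the plate is moving. I'll let it come back up, release and check.

Request:
jog_arm --increments '[[[-1.8, 0.5, 3.2, 0], [-1.8, 0.5, 3.2, 0], [-1.7, 0.6, 3.1, 0], [0, 0, 0, 0]]]'

```text
clock: 9.62
tcp_pos: [556.6, 18.7, 114.3]
ee_rot: [-3.106, 0.468, 0.001]
ft_force: [-1.5, 1.2, 3.2]
finger_gap: 61.6
gripper_force: 29.9
```

Request:
jog_arm --increments '[[[0, 0, 0, 0], [0, 0, 0, 0], [0, 0, 0, 0], [0, 0, 0, 0]]]' --hand 1

```text
clock: 9.95
tcp_pos: [556.8, 18.1, 113.3]
ee_rot: [3.106, -0.468, -0.002]
ft_force: [0.0, 0.6, 0.2]
finger_gap: 85.4
gripper_force: 0.0
```

Request:
jog_arm --increments '[[[0, 0, 15, 0], [0, 0, 20, 0], [0, 0, 20, 0], [0, 0, 15, 0], [0, 0, 0, 0], [0, 0, 0, 0], [0, 0, 0, 0]]]'

```text
clock: 10.53
tcp_pos: [556.4, 18.3, 182.7]
ee_rot: [3.106, -0.468, -0.003]
ft_force: [-0.4, -0.1, -0.2]
finger_gap: 85.3
gripper_force: 0.0
```

```bash
python3 - <<'E'
from h import *
s=env.state(); print(s["clock"],s["tcp_pos"],s["ft_force"]); c=cam("wrist",s); w=env.read_camera("wrist")
cv2.imwrite("pics/w6.png",w)
im=[w[60:300,200:440],cv2.resize(env.read_camera("scene")[150:270,240:360],(240,240)),cv2.resize(env.read_camera("side")[135:255,260:380],(240,240))]
cv2.imwrite("pics/v6.png",np.clip(np.hstack(im)*1.0+0,0,255))
# predicted marks for seated cap: grip point, roof centre & bar ends
fx=np.array([np.cos(-.297),np.sin(-.297),0]);fy=np.array([-fx[1],fx[0],0]);u=-.5*fx+np.array([0,0,.866]);F=np.array([597.5,4.8,62])
for z in(28,):
    print(proj(c,np.array([F+u*(z+60),F+u*(z+72)+31*fy,F+u*(z+72)-31*fy])).round())
print([(q["uv"],q["p"]) for q in env.mark_of("wrist","cap_grip")[:1]])
E
```

```text
10.5333 [556.3524506   18.33969422 182.68620108] [-0.43451322 -0.05969581 -0.17695853]
[[322. 229.]
 [268. 246.]
 [376. 245.]]
[([320.5, 234.2], 0.75)][ WARN:0@1.033] global loadsave.cpp:1063 imwrite_ Unsupported depth image for selected encoder is fallbacked to CV_8U.
```

View pics/v6.png

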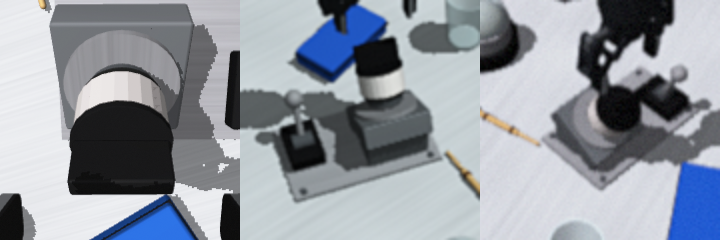

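The cap is seated on the post, leaning with it (about (320,200) in the wrist view), with the bar across it. Next I straddle the bar with the fingers half open, turned to the fitting's x axis.

Request:
jog_arm --increments '[[[0, 0, 0, 0.121], [0, 0, 0, 0.121], [0, 0, 0, 0.121], [0, 0, 0, 0.121], [0, 0, 0, 0.121], [0, 0, 0, 0.121], [0, 0, 0, 0.121], [0, 0, 0, 0.121], [0, 0, 0, 0.121], [0, 0, 0, 0.121]]]' --hand 0

```text
clock: 11.57
tcp_pos: [556.8, 18.4, 183.1]
ee_rot: [-2.817, -1.39, 0.002]
ft_force: [0.2, -0.5, -0.4]
finger_gap: 42.9
gripper_force: 0.0
```

Request:
jog_arm --increments '[[[0, 0, -8, 0.121], [0, 0, -10, 0.121], [0, 0, -10, 0.119], [0, 0, -8, 0], [0, 0, -4, 0], [0, 0, 0, 0], [0, 0, 0, 0]]]'

```text
clock: 12.15
tcp_pos: [557.1, 18.4, 143.7]
ee_rot: [-2.529, -1.864, 0.001]
ft_force: [-0.5, 0.0, -0.0]
finger_gap: 43.1
gripper_force: 0.0
```

```bash
python3 - <<'E'
from h import *
s=env.state(); print(s["clock"],s["tcp_pos"],s["ft_force"],s["qpos"]); R=Ro.from_rotvec(s["ee_rot"]).as_matrix(); print("yaw",np.arctan2(R[1,1],R[0,1]))
w=env.read_camera("wrist")
cv2.imwrite("pics/v7.png",np.clip(np.hstack([w[80:400,140:480].astype(float)*3,cv2.resize(env.read_camera("side")[135:255,250:370],(320,320)).astype(float)]),0,255).astype(np.uint8))
E
```

```text
12.15 [557.11955722  18.41517381 143.66624182] [-0.53487125  0.02975572 -0.02083187] [-9.17562684e-02  3.13043431e-01  1.68017876e+00 -4.44518549e-05
  1.14878927e+00  2.08908356e-01]
yaw -0.30064643435518795
```

View pics/v7.png

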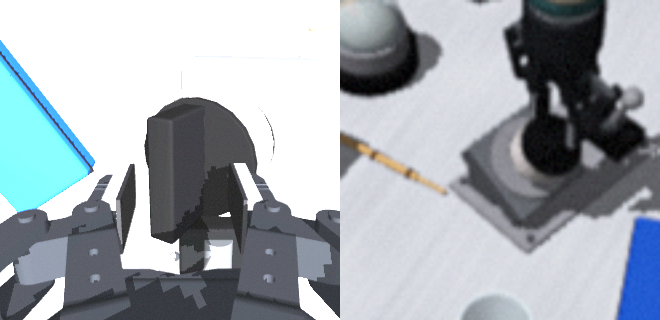

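Request:
jog_arm --increments '[[[0, 0, -4, 0], [0, 0, -4, 0], [0, 0, -2, 0], [0, 0, -2, 0], [0, 0, 0, 0], [0, 0, 0, 0]]]' --hand -0.18

```text
clock: 12.75
tcp_pos: [557.0, 18.4, 131.7]
ee_rot: [-2.528, -1.866, 0.0]
ft_force: [-0.1, 1.0, -0.8]
finger_gap: 34.8
gripper_force: 0.0
```

Request:
jog_arm --increments '[[[1, -0.3, -2, 0], [1, -0.3, -2, 0], [1, -0.3, -2, 0], [0, 0, 0, 0]]]'

```text
clock: 13.08
tcp_pos: [559.7, 17.6, 125.5]
ee_rot: [-2.527, -1.865, 0.001]
ft_force: [-2.0, -0.3, 1.3]
finger_gap: 35.0
gripper_force: 1.2
```

Request:
jog_arm --increments '[[[1, -0.3, -2, 0], [1, -0.3, -2, 0], [0, 0, 0, 0], [0, 0, 0, 0]]]'

```text
clock: 13.42
tcp_pos: [561.8, 17.0, 121.9]
ee_rot: [-2.527, -1.865, 0.001]
ft_force: [-3.0, 1.9, 2.7]
finger_gap: 35.0
gripper_force: 2.0
```

Request:
jog_arm --increments '[[[-0.8, 0.2, -2, 0], [-0.8, 0.2, -2, 0], [0, 0, -2, 0], [0, 0, 0, 0], [0, 0, 0, 0]]]'

```text
clock: 13.83
tcp_pos: [563.7, 16.5, 117.5]
ee_rot: [2.523, 1.862, 0.008]
ft_force: [0.6, -0.7, 6.9]
finger_gap: 34.8
gripper_force: 2.9
```

Request:
jog_arm --increments '[[[1, -0.3, -2, 0], [1, -0.3, -2, 0], [0, 0, 0, 0], [0, 0, 0, 0]]]'

```text
clock: 14.17
tcp_pos: [565.6, 15.9, 114.1]
ee_rot: [2.523, 1.863, 0.008]
ft_force: [-0.5, -0.5, 10.3]
finger_gap: 34.6
gripper_force: 4.9
```

Pressed about 13–15 mm, at roughly 10 N. Now the clockwise turn in stages, keeping it pressed.

Request:
jog_arm --increments '[[[0, 0, 0, -0.1], [0, 0, 0, -0.1], [0, 0, -0.5, -0.1], [0, 0, -0.5, -0.1], [0, 0, 0, 0]]]'

```text
clock: 14.58
tcp_pos: [561.6, 17.3, 111.8]
ee_rot: [-2.849, -1.322, 0.001]
ft_force: [-5.3, 2.0, 10.3]
finger_gap: 34.8
gripper_force: 5.8
```

Request:
jog_arm --increments '[[[0, 0, -0.7, -0.1], [0, 0, -0.7, -0.1], [0, 0, -0.7, -0.1], [0, 0, 0, 0]]]'

```text
clock: 14.92
tcp_pos: [561.8, 18.0, 110.5]
ee_rot: [-3.014, -0.881, -0.001]
ft_force: [-7.3, 3.7, 14.0]
finger_gap: 35.2
gripper_force: 9.1
```

```bash
python3 - <<'E'
from h import *
s=env.state(); print(s["clock"],s["tcp_pos"],s["ft_force"],s["ft_torque"],s["finger_gap"],s["gripper_force"]); R=Ro.from_rotvec(s["ee_rot"]).as_matrix(); print("yaw",np.arctan2(R[1,1],R[0,1]),R[:,2])
E
```

```text
14.9167 [561.79079227  18.01347389 110.50305085] [-7.33326753  3.70370445 13.96555192] [0.58393615 0.92930382 0.19826739] 35.15460546342321 9.08591837855056
yaw -1.0016514432687837 [-1.44346727e-04  1.83049307e-03 -9.99998314e-01]
```

Request:
jog_arm --increments '[[[0, 0, -0.5, -0.1], [0, 0, -0.5, -0.1], [0, 0, -0.5, -0.1], [0, 0, -0.5, -0.1], [0, 0, 0, 0]]]'

```text
clock: 15.33
tcp_pos: [563.4, 17.9, 108.3]
ee_rot: [-3.129, -0.264, -0.005]
ft_force: [-3.4, 5.0, 9.7]
finger_gap: 34.8
gripper_force: 6.9
```

Request:
jog_arm --increments '[[[0, 0, -0.7, -0.1], [0, 0, -0.7, -0.1], [0, 0, -0.7, -0.1], [0, 0, -0.7, -0.1], [0, 0, 0, 0]]]'

```text
clock: 15.75
tcp_pos: [565.0, 17.6, 105.4]
ee_rot: [-3.119, 0.363, -0.009]
ft_force: [-0.3, 4.1, 6.9]
finger_gap: 34.9
gripper_force: 4.7
```

```bash
cat > q.py <<'E'
from h import *
s=env.state(); R=Ro.from_rotvec(s["ee_rot"]).as_matrix()
print(s["clock"],np.round(s["tcp_pos"],1),np.round(s["ft_force"],1),np.round(s["ft_torque"],2),round(s["finger_gap"],1),"yaw",round(np.arctan2(R[1,1],R[0,1]),3))
c=cam("wrist",s); w=env.read_camera("wrist"); cv2.imwrite("pics/last.png",w)
fx=np.array([np.cos(-.297),np.sin(-.297),0]);fy=np.array([-fx[1],fx[0],0]);u=-.5*fx+np.array([0,0,.866]);F=np.array([597.5,4.8,62]);e=.866*fx+np.array([0,0,.5])
E
python3 q.py
```

```text
15.75 [565.   17.6 105.4] [-0.3  4.1  6.9] [ 0.46  0.07 -0.02] 34.9 yaw -1.802
```

Request:
jog_arm --increments '[[[0, 0, -1, -0.1], [0, 0, -1, -0.1], [0, 0, -1, -0.1], [0, 0, -0.5, -0.1], [0, 0, 0, 0]]]'

```text
clock: 16.22
tcp_pos: [567.1, 21.1, 106.8]
ee_rot: [-2.976, 0.972, -0.016]
ft_force: [-6.3, 11.0, 30.7]
finger_gap: 35.1
gripper_force: 25.5
```

```bash
python3 q.py; python3 - <<'E'
import cv2,numpy as np
w=cv2.imread("pics/last.png").max(2)[100:400:10,180:460:7]
for r in w: print("".join(" .:-=+*#%@"[min(9,int(v)//12)] for v in r))
E
```

```text
16.2167 [567.1  21.1 106.8] [-6.3 11.  30.7] [2.61 0.12 0.78] 35.1 yaw -2.202
@@@@@@@@@@@@@@@@@@@@@@@@@@@@@@@%@@@@@@@.
@@@@@@@@@@@@@@@@@@@@@@@@@#@@@@*%%%%@@@@.
@@@@@@@@@@@@@@@@@@@@@@@@@@@@@@%%%%%@@@@.
@@@@@@@@@@@@@@@@@@@@@@@@@@@@@+@%%%%@@@@@
@@@@@@@@@@@@@@@@@::::::.@@@@@@+%%%%@@@@@
@@@@@@@@@@@@@@=-@@@@@@@@@%#@@@@*%%%@@@@@
@@@@@@@@@@@@@-@@@@@@@@@@@@@%##@+%%%@@@@@
@@@@@@@@@@@@:@@@@@@@@@@@@@@@%##+%%%%%@@@
@@@@@@@@@@@@@@@@@@@@@@@@@@@@@#*+%%%%%%@@
@@@@@@@@@@@@@@@@@@::::....=@@%++*%%%%%%%
@@@@@@@@@@@@@@@::::::::::::..@+++%%%%%@@
@@@@@@@@@@@@@:::.:..::::::::::.%%@@@@@@@
@@@@@@@@@@@@::::::.....::::::::@@@@@@@@@
@@@@@@@@@@@:::::::........::::..@@@@@@@@
@@@@@@@@@@@:::.:::.  ..........:@@@@@@@@
@@@@@@@@@@@:+*.:::... .....**..@@@@@@@@@
@@@@@@@@@@..**.:::: ... ....*+.@@@@@@@@@
@@@@@@@@@..**...............**..@@@@@@@@
@@@@@@@@+..:@:..............=@...@@@@@@@
...@@@@::-.:.:..............:..::.::*@:.
-:.....:.....:.@@........ ...:..........
.::..::.....::%@@@@...................:.
..:::::::.::.:@@@@@@@...............::::
:::::::..-...:@@@@@@@@@::::.+..::...::::
:::::.::..:..@@@@@@@@@@@@::@........::::
::::::.::........@@@@@@@+.........:.::::
::::@:..::......................:...@.::
.:.@%................................@::
:.@@-................................@@+
=@@.....::.::.................:.......@@
```

Force rose to 30 N at the overturn, so the cap looks to be at its stop. I'll back off the turn and the press, then close on the bar to align it.

Request:
jog_arm --increments '[[[0, 0, 1, 0.1], [0, 0, 0.5, 0.1], [0, 0, 0, 0.1], [0, 0, 0, 0], [0, 0, 0, 0]]]'

```text
clock: 16.68
tcp_pos: [567.2, 16.6, 105.7]
ee_rot: [-3.098, 0.513, -0.018]
ft_force: [0.3, 1.0, 17.3]
finger_gap: 35.3
gripper_force: 7.0
```

```bash
python3 q.py; python3 - <<'E'
import cv2,numpy as np
w=cv2.imread("pics/last.png").max(2)[170:360:7,240:440:4]
for r in w: print("".join(" .:-=+*#%@"[min(9,int(v)//7)] for v in r))
E
```

```text
16.6833 [567.2  16.6 105.7] [ 0.3  1.  17.3] [ 0.34 -0.16  0.07] 35.3 yaw -1.899
@@@@@@@@#@@@@@@@@@@@@@@@@@@@@@@@@@@@@@@@@@@@@@@@@@
@@@@@@@@@@@@@@@@@@@@@@@@@@@@@@@@@@@@@@@@@@@@@@@@@@
@@@@@@@@@@@@@@@@@@@@@@@@@@@@@@@@@@@@@@@@@@@@@@@@@@
@@@@@@@@@@@@@@@@@@@@@@@@@@@@@@@@@@@@@@@@@@@@@@@@@@
@@@@@@@@@@@@@@@---------------@@@@@@@@@@@@@@@@@@@@
@@@@@@@@@@-==-===----==-----=---::@@@@@@@@@@@@@@@@
@@@@@@@@--==----:-==-:--=------=--:::@@@@@@@@@@@@@
@@@@@@--=--=--=---=-:.::-------------:@@@@@@@@@@@@
@@@@@-=--------------..:::---=--------:#@@@@@@@@@@
@@@@@------=--=-==---..::::-=--------=--@@@@@@@@@@
@@@@=-------------=--...::::::--=--==---@@@@@@@@@@
@@@@--=@@@-::-=-=-=--....::::::-@@@:::::@@@@@@@@@@
@@@@-=@@@-::--=---==-.....:::::-*@@@--:*@@@@@@@@@@
@@=--@@@@:::--=-==---......:::.--@@@#--%@@@@@@@@@@
@*=+#@@@-:::----==---......::::--=@@@--=@@@@@@@@@@
@---@@@-::::--=----=-.......::::--@@@@---@@@@@@@@@
===--+@=:::@:-**=-::-:.:.....::::#@@===----@@@@@@@
%#====#=:::@@::::::::::....:.@@::=**---===---@@@@@
=====--=-::@@@::::::::::.....@@::=:------------@@@
=-----:--:@@@@@::::::::::....:@::=:---------------
:-------=:@@@@@@@:::::::::..:.@@:=:---:-::::------
===-===:=@@@@@@@@@:::::::::...@@:=:------------==-
-=--===--@@@@@@@@@@:::::::::..@@:=:------------===
==-=--=@=@@@@@@@@@@@.::::::::.#+@=*-:---==------==
===-===@@@@@@@@@@@@@@@:::::::.+@@@--------------==
===-===@@@@@@@@@@@@@@@@-------@@@@--------------==
========---------#@@@@=@*-----------------------==
++=-=---::::::::::::::::::::::::::------==:-----@:
```

```bash
cat > pr.py <<'E'
from h import *
fx=np.array([np.cos(-.297),np.sin(-.297),0]);fy=np.array([-fx[1],fx[0],0]);u=-.5*fx+np.array([0,0,.866]);F=np.array([597.5,4.8,62]);e=.866*fx+np.array([0,0,.5])
def bar(c,phi,z):
    p=np.radians(phi); X=np.cos(p)*fy+np.sin(p)*e; Y=np.cross(u,X)   # cw from above: fy -> fx
    g=lambda x,y,h:F+u*(z+h)+x*X+y*Y
    return proj(c,[g(31,7,72),g(31,-7,72),g(-31,-7,72),g(-31,7,72),g(31,7,38),g(31,-7,38),g(-31,-7,38),g(-31,7,38)]).round().astype(int)
E
python3 - <<'E'
from pr import *
c=cam("wrist")
for phi in(30,50,70,90): print(phi,bar(c,phi,14).tolist())
E
```

```text
30 [[244, 309], [258, 292], [402, 328], [382, 341], [256, 237], [268, 218], [389, 259], [372, 274]]
50 [[253, 295], [281, 280], [387, 339], [361, 348], [264, 222], [287, 206], [377, 271], [354, 281]]
70 [[274, 283], [313, 274], [367, 346], [337, 351], [281, 209], [313, 200], [360, 280], [334, 285]]
90 [[304, 275], [347, 274], [344, 351], [313, 351], [306, 201], [341, 200], [340, 285], [313, 285]]
```

The bar is at about 76° of its turn by its corners. Closing the fingers should bring it parallel to the pads (92°).

Request:
jog_arm --increments '[[[0, 0, 1, 0], [0, 0, 0.5, 0], [0, 0, 0, 0], [0, 0, 0, 0], [0, 0, 0, 0], [0, 0, 0, 0]]]' --hand -1 --force 20

```text
clock: 17.23
tcp_pos: [564.9, 16.3, 105.9]
ee_rot: [3.099, -0.511, 0.01]
ft_force: [-2.7, 0.4, 12.7]
finger_gap: 14.5
gripper_force: 23.4
```

```bash
python3 q.py; python3 - <<'E'
from pr import *
w=cv2.imread("pics/last.png").max(2)[170:360:7,240:440:4]
for r in w: print("".join(" .:-=+*#%@"[min(9,int(v)//7)] for v in r))
c=cam("wrist")
for phi in(70,80,90): print(phi,bar(c,phi,16).tolist())
E
```

```text
17.2333 [564.9  16.3 105.9] [-2.7  0.4 12.7] [-0.11  0.29  0.28] 14.5 yaw -1.898
@@@@@@@@@@@@@@@@@@@@@@@@@@@@@@@@@@@@@@@@@@@@@@@@@@
@@@@@@@@@@@@@@@@@@@@@@@@@@@@@@@@@@@@@@@@@@@@@@@@@@
@@@@@@@@@@@@@@@@@@@@@@@@@@@@@@@@@@@@@@@@@@@@@@@@@@
@@@@@@@@@@@@@---------------+@@@@@@@@@@@@@@@@@@@@@
@@@@@@@@@-========-----==-=--::--@@@@@@@@@@@@@@@@@
@@@@@@@-===--=----------------=--::@@@@@@@@@@@@@@@
@@@@@===-=--------------.::----=---::@@@@@@@@@@@@@
@@@@==----------=-------:::::--=-----.@@@@@@@@@@@@
@@@-------------=-------::::::--=-----@@@@@@@@@@@@
@@@---------------------:::::::::---=-=@@@@@@@@@@@
@@@==--=---==-----------:::::::::::==--@@@@@@@@@@@
@@@--=--=---=@@+--------::@@@:::::::--@@@@@@@@@@@@
@@@@------=-@@@---------::@@@---::::::@@@@@@@@@@@@
@@@@@--==--=@@@---------::#@@@---:::@@@@@@@@@@@@@@
@@@@@@@----#@@@----=====-:-@@@----@@@@@@@@@@@@@@@@
@@@@@@@----@@@@-========-.-@@@@---@@@@@@@@@@@@@@@@
@@@@@@=+=-=--=@-:::::::::.=@==+===--@@@@@@@@@@@@@@
@@@@@=======---=::::::::::=---===----@@@@@@-------
----===-------:=::::::::::=--==-----------+----==-
--=====------::=:::::::::.=:-==-----------:-------
=-------=-===::=@:::::::::=:=--=------------------
#=-==========::=@:::::::::=-:==----------===------
-===-=--====---=@::::::::@=-:-------------======--
====-==-==-=:-@@@@=---:::@@-:------=------========
===-====-===:-@@@@-------%-*::-------------=======
-====---=-==--@@@@*-=-*-@@@:::-------------=======
=-=-=-=====------#@@-@@@%----:------==:-----======
-=--=-=-----::::::::::::::::::------==--------==--
70 [[270, 283], [310, 274], [365, 347], [335, 352], [278, 208], [311, 198], [358, 279], [332, 285]]
80 [[284, 278], [328, 273], [354, 349], [323, 352], [290, 203], [325, 198], [348, 282], [322, 285]]
90 [[301, 275], [345, 274], [342, 351], [310, 352], [303, 200], [339, 199], [338, 284], [311, 285]]
```

Closing worked: the bar is square to the pads, gap 14.5. Now let it rise along the post axis.

Request:
jog_arm --increments '[[[-1, 0.3, 1.75, 0.015], [-1, 0.3, 1.75, 0.015], [-1, 0.3, 1.75, 0], [0, 0, 0, 0], [0, 0, 0, 0]]]'

```text
clock: 17.7
tcp_pos: [562.3, 16.9, 110.2]
ee_rot: [3.106, -0.466, 0.01]
ft_force: [1.8, -1.7, 8.0]
finger_gap: 13.9
gripper_force: 22.1
```

Request:
jog_arm --increments '[[[-1, 0.3, 1.75, 0], [-0.5, 0.1, 0.9, 0], [0, 0, 0, 0], [0, 0, 0, 0]]]'

```text
clock: 18.03
tcp_pos: [561.2, 17.2, 112.4]
ee_rot: [3.106, -0.467, 0.011]
ft_force: [5.1, -1.7, 5.2]
finger_gap: 13.8
gripper_force: 20.7
```

Request:
jog_arm --increments '[[[0, 0, 1.5, 0], [0, 0, 1.5, 0], [0, 0, 0, 0], [0, 0, 0, 0]]]'

```text
clock: 18.37
tcp_pos: [559.8, 17.7, 114.9]
ee_rot: [3.107, -0.467, 0.006]
ft_force: [6.3, -2.0, 4.4]
finger_gap: 14.1
gripper_force: 20.5
```

Request:
jog_arm --increments '[[[0, 0, 1.5, 0], [0, 0, 1.5, 0], [0, 0, 0, 0], [0, 0, 0, 0]]]'

```text
clock: 18.7
tcp_pos: [559.4, 17.7, 115.7]
ee_rot: [3.107, -0.467, 0.003]
ft_force: [8.7, -2.0, -7.5]
finger_gap: 13.7
gripper_force: 21.7
```

```bash
python3 q.py; python3 - <<'E'
from pr import *
w=cv2.imread("pics/last.png").max(2)[170:370:7,240:440:4]
for r in w: print("".join(" .:-=+*#%@"[min(9,int(v)//7)] for v in r))
c=cam("wrist")
for z in(16,20,24): print(z,bar(c,90,z).tolist())
E
```

```text
18.7 [559.4  17.7 115.7] [ 8.7 -2.  -7.5] [-0.36 -1.42  0.07] 13.7 yaw -1.869
@@@@@@@@@@@@@@@@@@@@@@@@@@@@@@@@@@@@@@@@@@@@@@@@@@
@@@@@@@@@@@@@@@@@@@@@@@@@@@@@@@@@@@@@@@@@@@@@@@@@@
@@@@@@@@@@@@@@@@@@@@@@@@@@@@@@@@@@@@@@@@@@@@@@@@@@
@@@@@@@@@@@@@----------------@@@@@@@@@@@@@@@@@@@@@
@@@@@@@@@-======-----==-=--=---::@@@@@@@@@@@@@@@@@
@@@@@@+-==-=-=----------:-==---=-::#@@@@@@@@@@@@@@
@@@@@-=-=---------------::::==---=-::@@@@@@@@@@@@@
@@@@=-=--=---------------::::=-==----.@@@@@@@@@@@@
@@@=-----=---=-----------::::::--=---=#@@@@@@@@@@@
@@@--=------=-==---------.:::::::-====-@@@@@@@@@@@
@@@--------=-===---------.:::::::::==--@@@@@@@@@@@
@@@------=---@@@---------:@@@:::::::--#@@@@@@@@@@@
@@@@----=--=*@@@---------:@@@---::::::@@@@@@@@@@@@
@@@@@==-=+++@@@+---------:@@@%---:::@@@@@@@@@@@@@@
@@@@@@@=---=@@@-=========:+@@@----@@@@@@@@@@@@@@@@
@@@@@@@@---@@@@:-===-=-==::@@@----@@@@@@@@@@@@@@@@
@@@@@@-====:-=@=:::::::::.=@--+===--@@@@@@@@@@@@@@
@@@@@==-==-----=::::::::::=-=====----@@@@@@-------
----=-==-------=::::::::::=-====---------*:---===-
======--------:=::::::::::=--==-------------------
----=---=--==::=::::::::::=-===-------------------
#=-==========::=@:::::::::=-===----------===------
===========--:-=@:::::::::+-:------------=======--
==-==++====-::=@@-=--::::@@-:------=------========
==---=====-=:-@@@=------=@@-:--------------=======
====-=======::@*@@@@@@@@@@@-::-------------=======
====##-===--:----@@@@@@@@----:------==------======
===-=-------::::::::::::::::::-------=--------==--
=-----==-==---------------------------------------
16 [[303, 246], [344, 246], [338, 327], [308, 327], [306, 180], [340, 180], [336, 266], [310, 266]]
20 [[302, 256], [345, 256], [338, 335], [308, 335], [306, 187], [341, 187], [336, 272], [310, 272]]
24 [[302, 266], [345, 266], [338, 344], [308, 344], [305, 194], [341, 193], [336, 279], [310, 279]]
```

The pull flipped to −7.5 N with no further rise, so the ribs have caught. Relax, open and lift clear.

Request:
jog_arm --increments '[[[0, 0, -1.5, 0], [0, 0, -0.5, 0], [0, 0, 0, 0]]]'

```text
clock: 19.0
tcp_pos: [559.5, 17.7, 115.7]
ee_rot: [3.107, -0.467, 0.005]
ft_force: [4.8, -2.0, 3.1]
finger_gap: 13.7
gripper_force: 23.3
```

Request:
jog_arm --increments '[[[0, 0, 0, 0], [0, 0, 0, 0], [0, 0, 0, 0], [0, 0, 0, 0], [0, 0, 0, 0]]]' --hand 0.2

```text
clock: 19.42
tcp_pos: [557.0, 18.3, 114.8]
ee_rot: [-3.107, 0.467, 0.004]
ft_force: [-0.2, -0.7, 0.4]
finger_gap: 51.4
gripper_force: 0.0
```

Request:
jog_arm --increments '[[[0, 0, 10, 0], [0, 0, 20, 0], [0, 0, 20, 0], [0, 0, 20, 0], [0, 0, 10, 0], [0, 0, 0, 0], [0, 0, 0, 0], [0, 0, 0, 0]]]'

```text
clock: 20.08
tcp_pos: [557.2, 18.1, 194.4]
ee_rot: [3.107, -0.467, -0.003]
ft_force: [-0.0, 0.5, -0.9]
finger_gap: 51.3
gripper_force: 0.0
```

```bash
python3 q.py; python3 - <<'E'
from pr import *
w=cv2.imread("pics/last.png").max(2)[130:330:7,220:440:4]
for r in w: print("".join(" .:-=+*#%@"[min(9,int(v)//7)] for v in r))
c=cam("wrist")
for p,z in((90,16),(90,24),(80,24)): print(p,z,bar(c,p,z).tolist())
for n in("cap_grip","toggle_tip"):print(n,[(np.round(q["uv"]),q["p"]) for q in env.mark_of("wrist",n)[:1]],)
C={n:cam(n) for n in("scene","side")}; 
for n in C: env.read_camera(n)
m={n:{k:np.array(env.mark_of(n,k)[0]["uv"]) for k in("cap_grip","toggle_tip")} for n in C}
for k,ex in(("cap_grip",F+u*84),("toggle_tip",F*[1,1,0]-44*fx-125*fy+[0,0,89])): print(k,tri([(C[n],m[n][k]) for n in C]).round(1),"expected",ex.round(1))
E
```

```text
20.0833 [557.2  18.1 194.4] [-0.   0.5 -0.9] [-0.01  0.02 -0.02] 51.3 yaw -1.869
@@@@@@@@@@@@@@@@@@@@#%@@@@@@@@-+@@@@@@@@@@@@@@@@@@@@:-+
@@@@@@@@@@@@@@@@@@@@@@@@@@@@@@@@@+@@@@@@@@@@@@@@@@@@:=+
@@@@@@@@@@@@@@@@@@@@@@@@@@@@@@@@@@@@@@@@@@@@@@@@@@@::==
@@@@@@@@@@@@@@@@@@@@@@@@@@@@@@@@@@@@@@@@@@@@@@@@@@@::==
@@@@@@@@@@@@@@@@@@@@@---------@@@@@@@@@@@@@@@@@@@@@::==
@@@@@@@@@@@@@@@@@@==-------------:@@@@@@@@@@@@@@@@@::==
@@@@@@@@@@@@@@@@=-----------::-----:@@@%@@@@@@@@@@@:-==
@@@@@@@@@@@@@@*=------------.::-=---:@@@@@@@@@@@@@@:-==
@@@@@@@@@@@@@@-=------------:::::----=@@@@@@@@@@@@@@---
@@@@@@@@@@@@@@-------=------:::.:::---@@@@@@@@@@@@@@@@@
@@@@@@@@@@@@@@---------=====::::::::-*@@@@@@@@@@@@@@@@@
@@@@@@@@@@@@@@------=-------:::::::-=@@@@@@@@@@@@@@@@@@
@@@@@@@@@@@@@@@@---=-=-=-=--:::::::-@@@@@@@@@@@@@@@@@@@
@@@@@@@@@@@@@@@@@@----------:::::*@@@@@@@@@@@@@@@@@@@@@
@@@@@@@@@@@@@@@@@@@@@@@=:::-*@@@@@@@@@@@@@@@@@@@@@@@@@@
@@@@@@@@@@@@@@@@@@@@@@@:::::@@@@@@@@@@@@@@@@@@@@@@@@@@@
@@@@@@@@@@@@@@@@@@@@@@@=::::@@@@@@@@@@@@@@@@@@@@@@@@@@@
@@@@@@@@@@-*@@@@@@@@@@@--:::@@@@@@@@@@@@--@@@@@@@@@@@@@
@@@@-=@@@-:
[... 416 characters left out ...]
@@@@@@:::=:---------
:::--===::@@@@@@@@@@@@@@@@@@@@@@@@@@@@@@@@::=---:::----
--====-=:@@@@@@@@@@@@@@@@@@@@@@@@@@@@@@@@@::-----------
-===-==-:@@@@@@@@@@@@@@@@@@@@@@@@@@@@@@@@@@:-----------
90 16 [[310, 188], [334, 188], [332, 253], [312, 253], [311, 152], [333, 152], [331, 217], [313, 217]]
90 24 [[309, 198], [335, 198], [332, 263], [312, 263], [311, 160], [333, 160], [331, 225], [313, 225]]
80 24 [[300, 201], [325, 197], [340, 262], [320, 264], [302, 162], [324, 159], [338, 224], [320, 226]]
cap_grip [(array([322., 223.]), 0.64)]
toggle_tip [(array([484., 194.]), 0.8)]
cap_grip [548.   18.7 122.3] expected [557.3  17.1 134.7]
toggle_tip [ 514.8 -100.7   87.3] expected [ 518.8 -101.9   89. ]
```

The bar runs along the post's x at the locked height, with its lower end at row 266 against a predicted 263. Now the toggle: shut the fingers and come down on its front side.

Request:
jog_arm --increments '[[[-15.4, -21.6, 0, 0], [-15.4, -21.6, 0, 0], [-15.4, -21.6, 0, 0], [-15.4, -21.6, 0, 0], [-15.4, -21.6, -10, 0], [0, 0, -30, 0], [0, 0, -35, 0], [0, 0, -30, 0], [0, 0, -11, 0], [0, 0, 0, 0]]]' --hand -1

```text
clock: 21.37
tcp_pos: [478.5, -89.3, 76.5]
ee_rot: [-3.106, 0.467, 0.011]
ft_force: [-0.5, 0.1, -0.1]
finger_gap: -0.3
gripper_force: 0.0
```

```bash
python3 q.py; python3 - <<'E'
from pr import *
c=cam("wrist"); 
for q in env.mark_of("wrist","toggle_tip")[:1]: print(q["uv"],q["p"],onplane(c,q["uv"],89))
E
```

```text
21.3667 [478.5 -89.3  76.5] [-0.5  0.1 -0.1] [-0.03 -0.   -0.02] -0.3 yaw -1.869
[318.7, 158.9] 0.9 [ 527.24950679 -103.60567446   89.        ]
```

Request:
jog_arm --increments '[[[7, -2.1, 0, 0], [7, -2.1, 0, 0], [7, -2.1, 0, 0], [7, -2.1, 0, 0], [7, -2.1, 0, 0], [7, -2.1, 0, 0], [7, -2.1, 0, 0], [7, -2.1, 0, 0], [7, -2.1, 0, 0], [7, -2.1, 0, 0]]]'

```text
clock: 22.3
tcp_pos: [551.6, -111.2, 79.1]
ee_rot: [3.107, -0.467, -0.001]
ft_force: [-0.6, -0.0, -1.1]
finger_gap: -0.0
gripper_force: 0.6
```

Request:
jog_arm --increments '[[[4, -1.2, 0, 0], [4, -1.2, 0, 0], [0, 0, 0, 0], [0, 0, 0, 0]]]'

```text
clock: 22.63
tcp_pos: [559.5, -113.5, 79.4]
ee_rot: [3.107, -0.467, 0.001]
ft_force: [0.4, 0.5, 0.2]
finger_gap: -0.1
gripper_force: 0.0
```

Request:
jog_arm --increments '[[[3, -0.9, 0, 0], [3, -0.9, 0, 0], [0, 0, 0, 0], [0, 0, 0, 0]]]'

```text
clock: 22.97
tcp_pos: [560.7, -113.8, 79.1]
ee_rot: [-3.106, 0.466, 0.014]
ft_force: [-7.7, 2.1, 4.6]
finger_gap: -0.1
gripper_force: 4.2
```

The force at the end of travel shows it hard over. Back off, rise and verify.

Request:
jog_arm --increments '[[[-8, 2.4, 0, 0], [-15, 4.5, 0, 0], [-20, 6, 10, 0], [-20, 6, 30, 0], [0, 0, 35, 0], [0, 0, 35, 0], [0, 0, 20, 0], [0, 0, 0, 0], [0, 0, 0, 0], [0, 0, 0, 0]]]'

```text
clock: 23.8
tcp_pos: [501.5, -96.1, 208.7]
ee_rot: [-3.107, 0.467, 0.001]
ft_force: [-0.1, 0.5, -0.6]
finger_gap: 0.2
gripper_force: 0.0
```

```bash
python3 q.py; python3 - <<'E'
from pr import *
c=cam("wrist"); P=F*[1,1,0]-10*fx-125*fy+[0,0,28]
C={n:cam(n) for n in("scene","side")}; C["wrist"]=c
for n in("scene","side"): env.read_camera(n)
for n in C: print(n,[np.round(q["uv"]).tolist()+[round(q["p"],2)] for q in env.mark_of(n,"toggle_tip")[:2]],"exp on",proj(C[n],P+34*fx+[0,0,61]).round().tolist(),"off",proj(C[n],P-34*fx+[0,0,61]).round().tolist())
for k in("tumbler","float_case","rod_tip"): print(k,[np.round(env.mark_of(n,k)[0]["uv"]).tolist() for n in("scene","side")])
print("cap",[[np.round(q["uv"]).tolist() for q in env.mark_of(n,"cap_grip")[:1]] for n in C],[proj(C[n],F+u*84).round().tolist() for n in C])
w=cv2.imread("pics/last.png"); print(bar(c,90,24).tolist())
E
```

```text
23.8 [501.5 -96.1 208.7] [-0.1  0.5 -0.6] [-0.01 -0.01  0.02] 0.2 yaw -1.869
scene [[273.0, 214.0, 0.49]] exp on [[272.0, 216.0]] off [[265.0, 198.0]]
side [[344.0, 164.0, 0.41]] exp on [[344.0, 162.0]] off [[360.0, 174.0]]
wrist [[318.0, 88.0, 0.6]] exp on [[321.0, 85.0]] off [[321.0, 175.0]]
tumbler [[347.0, 168.0], [308.0, 271.0]]
float_case [[291.0, 175.0], [368.0, 244.0]]
rod_tip [[364.0, 248.0], [259.0, 192.0]]
cap [[[308.0, 178.0]], [[335.0, 186.0]], [[133.0, 190.0]]] [[[307.0, 177.0]], [[331.0, 185.0]], [[134.0, 184.0]]]
[[91, 158], [116, 158], [154, 228], [135, 228], [117, 126], [139, 126], [170, 195], [152, 195]]
```

```bash
python3 -c "
from workcell import env
print(env.close_job())"
```

```text
the job is handed in; nothing more can be done
None
```

I pressed the lamp cap onto the sloping post, turned it a quarter clockwise until it caught, and let go. I then threw the toggle fully over, and the job was handed in at about 24 s. My final checks put the cap at the locked point and the toggle hard over. The tumbler, float case and rod tip hadn't moved; I didn't re-measure the sharpener, spool, driver or flask. The judge returned no verdict.

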